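# Clear the hone's catch tray and hold the long gudgeon pin down in the V-block

## Task

The pin hone's catch tray holds three finished gudgeon pins: put the two short ones in the grey tote, and seat the long one in the steel V-block for gauging, lying along the V, about centred lengthwise and resting on both sloping faces. Finish while holding it there: keep the gripper pressing the long pin down onto both faces with about 15 newtons (a steady thumb's push, clearly more than its own weight) and do not let go. Leave the other things on the bench where they are.

Things in the scene. Friction and masses are not known exactly. Their poses are not given: they have to be found in the camera images.
- long_pin: the long gudgeon pin: a plain ground-steel cylinder, 36 mm diameter, 90 mm long, about 0.4 kg, dark bore visible in its ends; collides as a solid cylinder. Origin at its centre, x along its axis. Starts lying in one of the tray's three lanes, which one varies.
- short_pin_a: a short gudgeon pin: the same steel cylinder, 36 mm diameter but 50 mm long, about 0.22 kg. Origin at its centre, x along its axis. Starts lying in another lane of the tray.
- short_pin_b: the second short gudgeon pin, same as short_pin_a, in the remaining lane.
- tray: fixed aluminium catch tray, 170 mm (its x) by 270 mm (its y), walls 12 mm high and 3 mm thick, floor 3 mm thick. Three lanes run along its x at y = -75, 0 and +75 mm, each between two 4 mm high ribs that keep a pin from rolling. Origin at the centre of its underside, z up. It may stand on the left or the right of the bench.
- tote: fixed open grey plastic tote, 168 mm (its x) by 248 mm (its y), walls 50 mm high and 4 mm thick, floor about 5 mm thick, a 6 mm wide rib, 10 mm above the underside, along its x in the middle of the floor. Inside 160 by 240 mm. Origin at the centre of its underside, z up. It stands on the other side of the bench from the tray.
- vblock: fixed steel V-block between tray and tote, base 60 mm (its x) by 90 mm (its y) by 16 mm high, its 90-degree V running along its x. The lips of the V are 36 mm above the bench and 31 mm apart; outside the lips it slopes down. Origin at the centre of its underside, z up.
- vface_left: the sloping 45-degree steel face of the V on the vblock's +y side, 60 mm long, 16 mm wide; part of the V-block. Origin at the centre of the slab, 8 mm thick.
- vface_right: the same face on the vblock's -y side.
- seat (a point): the point on the V-block where the centre of the long pin lies when seated: above the middle of the V, 45.5 mm above the bench, axes as the vblock's. The pin then sticks out 15 mm at each end of the V, its top is 63.5 mm and its underside 27.5 mm above the bench.
- barrel: bystander: loose finned engine cylinder barrel, 110 x 110 mm, 105 mm high, 2.2 kg, beyond the V-block. Origin at the centre of its underside.
- cover: bystander: loose round aluminium bearing cover, 120 mm diameter, 26 mm high, at the far side, beside the barrel. Origin at the centre of its underside.
- tub: bystander: loose white plastic tub, 100 mm across, 85 mm high, at the far side, on the other side of the barrel. Origin at the centre of its underside.
Not all that is in view belongs to the job. Leave any red look-alike of the long_pin alone.

How it is judged:
By the outcome, as a careful person would: the job done as asked, in the order asked, and still so for the second after the job is handed in, while the arm keeps its last pose, push and grip.
It also fails if it takes over 72 s, if anything falls off the work surface, if the arm or the gripper's body presses on something with over 40 N, if the wrist force passes 120 N, or if a joint passes its speed limit or range.

## Robot

A 6-joint arm with a two-finger parallel gripper is mounted at the origin on the work surface. World frame = base frame: x ahead of the robot, y to its left, z up, the work surface at z = 0. Lengths are in mm, angles in degrees, forces in N, time in s.
With the tool pointing down it reaches from about 300 to 850 mm from the base axis. Payload 4.2 kg.
Tool frame: the origin (TCP) lies midway between the tips of the shut fingers; the grasp point (between the pads) lies 19 mm behind it; z points along the fingers, y is the line along which they close (so a half turn about z gives the same grasp; the last joint's range is limited). The gripper opens to 91 mm and grips with 3 to 60 N. Pads are 32 mm wide; open, the fingers measure 118 mm over their backs; the gripper's body (76 mm by 178 mm) begins 60 mm behind the grasp point.
Start: joints at [62.682, 18.312, 89.639, -0, 72.044, -1.146], TCP at [253.625, 516.06, 213.976] pointing down, gripper open.
Joint ranges: [-177.97, 177.97], [-48.28, 115.42], [12.27, 149.76], [-77.06, 257.06], [2.81, 150.46], [-146.56, 146.56]. Speed limits (degrees/s): [147.25, 147.25, 180, 180, 180, 180].

## Interface

Orientations are given as [roll, pitch, yaw] about the fixed x, y, z axes, in that order (R = Rz(yaw) Ry(pitch) Rx(roll)).
In Python, from workcell import env gives the robot as it stands.
- The arm moves only by the shell command python3 -m jog 'ROWS' [FORCE]. ROWS is a JSON object of lists of equal length, an entry for each row: "jaw": the finger opening in mm, from 0 to 91.2; "slide": the shift along the tool's x, y, z in units of 30 mm (1.0 is 30 mm), a list of three; "spin": the turn about the tool's z in units of 8 degrees (1.0 is 8 degrees). In form: {"jaw": [jaw, ...], "slide": [[dx, dy, dz], ...], "spin": [spin, ...]}. A call has 1 to 10 rows; each row shifts and turns the commanded pose from where the row before left it, along the tool's axes as they then stand; what a row does not reach is not made up. A row lasts 1/10 s, in which the tool goes at most 50 mm and 8.59 degrees, less where a joint would pass 70% of its speed; a pose out of reach is approached as far as the arm can. A call is refused whole if a number of a shift passes 1 or a number of a turn 1, either way. A call with a gripper value outside its range is refused whole. The fingers move at their own pace and stop on an object; FORCE is the grip in N (left out, the last holds). Time passes only in rows, so rows that do not move let the fingers close. It gives the time, the measured TCP pose, the force, the opening and the grip force at its end, in the units of the state.
- env.state(): the state, without advancing time (a new reading comes with each control period).
- env.grab_frame(name): name is "side" or "top"; returns the picture (420x560x3 uint8, red, green, blue); there is no depth.
- env.camera_model(name): a dict with "fx", "fy", "cx", "cy" (pixels), "D" ([k1, k2, p1, p2, k3] as OpenCV has them; the pictures are not rectified), "camera_from_world" (4x4, takes a point from world to camera coordinates). Camera axes: x right, y up, looking along -z (the intrinsics and any distortion apply to the point x, -y, -z); pixel columns grow to the right and rows downward; lengths in mm; the calibration is good to about 2 mm. A picture is of the moment at which its call begins. camera_model takes no time and is no camera call.
- env.job_done(): hands the job in; it is judged then, once.
The state is a dict: "time_s": time; "qpos": joint angles; "qvel": joint speeds; "effort": joint torques, N m; "ee_pos": TCP position; "ee_rot": TCP orientation; "force": force on the tool from outside, world axes, zero at the start; "torque": the same for the moment, N m; "gripper_width": finger opening in mm; "gripper_force": force on a finger pad.
Only numpy, scipy, OpenCV 4.12 (cv2) and the standard library are available. Lean on these libraries where they do the work, as an engineer would, in place of code of your own. Each camera call takes 0.05 s, during which the arm holds its last target. There are 200 camera calls.

## Working session

There is one attempt and no reset: what is moved stays moved. The work goes in short steps, Python scripts to look and compute and a shell command to move; the robot and the scene stay as the last step left them, time stands still between calls to the robot, and variables do not carry over. Pictures are saved under pics/ and viewed, at most 10 in all, crops included, and the job is handed in when it is done.

```bash
ls; mkdir -p pics; cat > h.py <<'E'
import numpy as np, cv2
from workcell import env
def ray(m,u,v):
    K=np.array([[m['fx'],0,m['cx']],[0,m['fy'],m['cy']],[0,0,1]])
    p=cv2.undistortPoints(np.array([[[u,v]]],float),K,np.array(m['D'],float))[0,0]
    T=np.array(m['camera_from_world']);R=T[:3,:3];t=T[:3,3]
    d=R.T@np.array([p[0],-p[1],-1]);return -R.T@t,d/np.linalg.norm(d)
def plane(m,u,v,z):
    c,d=ray(m,u,v);return c+d*(z-c[2])/d[2]
def two(m1,p1,m2,p2):
    c1,d1=ray(m1,*p1);c2,d2=ray(m2,*p2)
    s=np.linalg.lstsq(np.c_[d1,-d2],c2-c1,rcond=None)[0]
    a=c1+s[0]*d1;b=c2+s[1]*d2;return (a+b)/2,np.linalg.norm(a-b)
def proj(m,P):
    K=np.array([[m['fx'],0,m['cx']],[0,m['fy'],m['cy']],[0,0,1]])
    T=np.array(m['camera_from_world']);q=(np.atleast_2d(P)@T[:3,:3].T+T[:3,3])*[1,-1,-1]
    return cv2.projectPoints(q,np.zeros(3),np.zeros(3),K,np.array(m['D'],float))[0][:,0]
E
python3 - <<'E'
from h import *
for n in('side','top'):
    f=env.grab_frame(n);cv2.imwrite(f'pics/{n}0.png',f[:,:,::-1])
    m=env.camera_model(n);print(n,m['fx'],m['D'],(-np.array(m['camera_from_world'])[:3,:3].T@np.array(m['camera_from_world'])[:3,3]).round())
s=env.state();print(s)
E
```

```text
pics
side 454.31192858031756 [-0.11063036  0.          0.          0.          0.        ] [ 221. -972.  674.]
top 474.5210943090038 [-0.14852813  0.          0.          0.          0.        ] [ 362.  -73. 1402.]
{'time_s': 0.1, 'qpos': array([ 6.26821042e+01,  1.83464442e+01,  8.96960638e+01,  9.54363207e-04,
        7.20452417e+01, -1.14705198e+00]), 'qvel': array([ 0.0316939 , -0.09530006, -0.14539165, -0.02776974,  0.00794555,
       -0.03140635]), 'effort': array([-8.19992747e-04, -4.13335276e+01, -2.32510918e+01,  7.28315231e-02,
        4.22104402e-02, -3.68715780e-05]), 'ee_pos': array([253.4093613 , 515.66564605, 213.24245576]), 'ee_rot': array([-1.79912286e+02, -2.66386910e-03,  1.53828859e+02]), 'force': array([ 0.01457278,  1.06975689, -0.3285612 ]), 'torque': array([-0.02520376, -0.02889145,  0.01496814]), 'gripper_force': 0.0, 'gripper_width': 91.13455189698517}
```

View pics/side0.png

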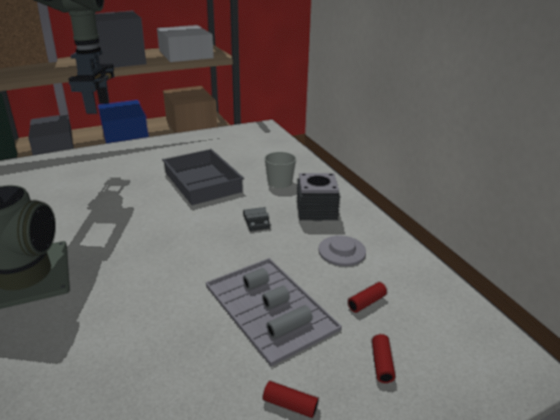

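View pics/top0.png

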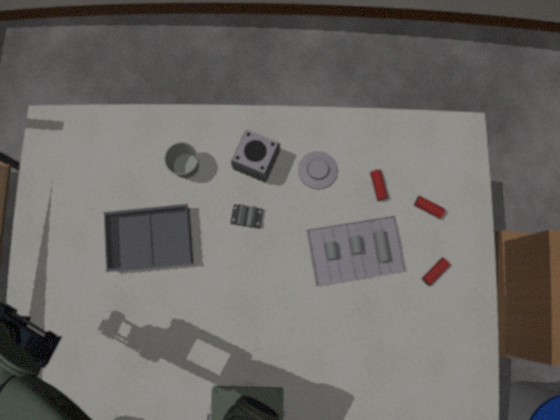

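The top view shows the tray centred at about (357,250). The short pins are at (332,251) and (357,245), the long pin at (382,247), the V-block at (247,216) and the tote at (149,238). In the side view the pins are at (256,279), (276,297) and (290,321), with the V-block at (257,218). Next I'll enlarge these areas.

```bash
python3 - <<'E'
from h import *
t=cv2.imread('pics/top0.png');s=cv2.imread('pics/side0.png')
a=cv2.resize(t[195:295,215:415],None,fx=3,fy=3,interpolation=cv2.INTER_CUBIC)
b=cv2.resize(s[200:365,200:345],None,fx=3,fy=3,interpolation=cv2.INTER_CUBIC)[:495]
c=np.zeros((600,800,3),np.uint8);c[:300,:600]=a
c[300:600,:435]=b[180:480];
d=cv2.resize(s[200:240,235:280],None,fx=7,fy=7,interpolation=cv2.INTER_CUBIC);c[310:590,450:765]=d
c=cv2.convertScaleAbs(c,alpha=1.6)
cv2.imwrite('pics/crop.png',c)
for n,im,pts in(('top',t,[(332,251),(357,246),(382,247),(340,265),(370,265),(247,216),(239,216),(257,216),(149,238),(270,240)]),('side',s,[(256,279),(276,297),(290,321),(235,290),(300,300),(257,213),(258,226),(200,230)])):
    print(n,[(p,im[p[1],p[0]].tolist()) for p in pts])
E
```

```text
top [((332, 251), [108, 107, 106]), ((357, 246), [107, 107, 106]), ((382, 247), [109, 107, 107]), ((340, 265), [116, 114, 116]), ((370, 265), [115, 111, 114]), ((247, 216), [77, 76, 76]), ((239, 216), [88, 92, 88]), ((257, 216), [47, 48, 47]), ((149, 238), [78, 74, 73]), ((270, 240), [132, 137, 140])]
side [((256, 279), [83, 82, 78]), ((276, 297), [88, 87, 83]), ((290, 321), [90, 89, 85]), ((235, 290), [116, 110, 110]), ((300, 300), [111, 104, 105]), ((257, 213), [84, 83, 80]), ((258, 226), [43, 42, 39]), ((200, 230), [142, 145, 143])]
```

View pics/crop.png

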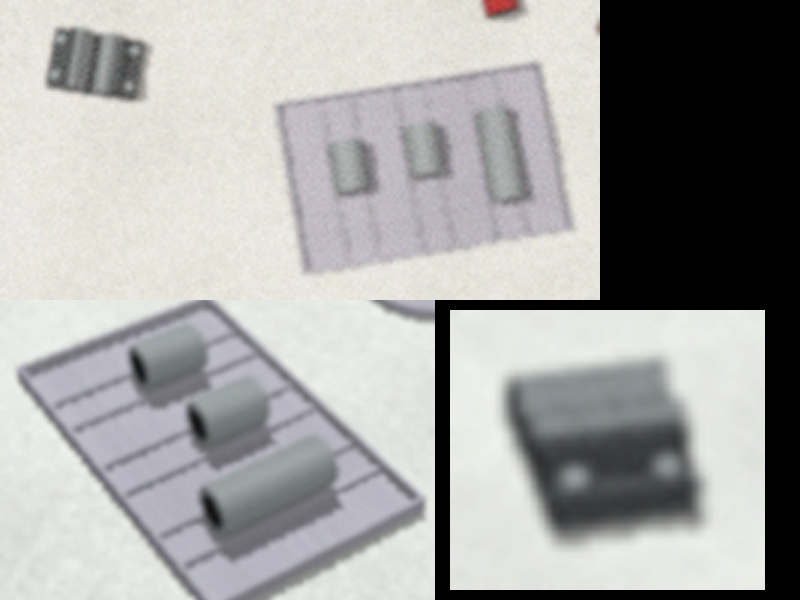

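The crop shows clean pins: the short ones at about (332,250) and (357,245), and the long one at (382,246), all in full-frame top pixels. It also shows the V-block's four light dots on the base top, at about (235,208), (233,220), (259,212) and (257,224).

```bash
cat > meas.py <<'E'
from h import *
def avg(n,k=6): return np.mean([env.grab_frame(n).astype(float) for _ in range(k)],0)
M={n:env.camera_model(n) for n in('top','side')}
def cnts(mask,lo,hi,box=None):
    out=[]
    for c in cv2.findContours(mask.astype(np.uint8),cv2.RETR_EXTERNAL,cv2.CHAIN_APPROX_NONE)[0]:
        a=cv2.contourArea(c);(x,y),_,_=cv2.minAreaRect(c)
        if lo<a<hi and(box is None or box[0]<x<box[2] and box[1]<y<box[3]): out.append(c)
    return out
def up(f,box,k=4):
    x0,y0,x1,y1=box;return cv2.GaussianBlur(cv2.resize(f[y0:y1,x0:x1],None,fx=k,fy=k,interpolation=cv2.INTER_CUBIC),(0,0),3)
def full(p,box,k=4): return (np.asarray(p)+.5)/k-.5+np.array(box[:2])
E
python3 - <<'E'
from meas import *
F={n:avg(n) for n in M}
np.savez('f0.npz',**F)
P={}
vis={}
for n,box in(('top',(300,210,412,292)),('side',(205,258,345,362))):
    f=up(F[n],box);s=f.sum(2);ch=(2*f[:,:,1]-f[:,:,0]-f[:,:,2])/s*100
    dark=s<330 if n=='top' else s<330
    mask=(ch>-1.2)&(s<(345 if n=='top' else 330))
    mask=cv2.morphologyEx(mask.astype(np.uint8),cv2.MORPH_OPEN,np.ones((9,9)))
    r=[cv2.minAreaRect(c) for c in cnts(mask,1500,30000)]
    r=sorted(r,key=lambda q:q[0][0]);P[n]=[]
    for q in r:
        print(n,full(q[0],box).round(1),(np.array(q[1])/4).round(1),round(q[2],1))
        if n=='top': print('  ends',[plane(M[n],*full(b,box),25)[:2].round() for b in cv2.boxPoints(q)])
        P[n].append(full(q[0],box))
    vis[n]=cv2.convertScaleAbs(f[:,:,::-1],alpha=1.4);cv2.drawContours(vis[n],cnts(mask,1500,30000),-1,(0,0,255),1)
for n,box in(('top',(100,195,275,280)),('side',(150,140,285,240))):
    f=up(F[n],box);s=f.sum(2);mask=s<(310 if n=='top' else 330)
    cs=cnts(mask,3000,1e6)
    for c in cs:
        q=cv2.minAreaRect(c);print(n,'dark',full(q[0],box).round(1),(np.array(q[1])/4).round(1),round(q[2],1))
        if n=='top':
            for z in(16,50):print('  z',z,[plane(M[n],*full(b,box),z)[:2].round() for b in cv2.boxPoints(q)],plane(M[n],*full(q[0],box),z)[:2].round(1))
for a in P['top']:
    for b in P['side']:
        X,e=two(M['top'],a,M['side'],b)
        if e<15: print('pin',X.round(1),e.round(1))
tb=[(215+u/3-1/3,195+v/3-1/3) for u,v in((61,38),(55,75),(133,50),(127,88))]
print('dots',[plane(M['top'],*p,16)[:2].round(1) for p in tb],np.mean([plane(M['top'],*p,16) for p in tb],0))
print('dot heights',two(M['top'],tb[3],M['side'],(252.2,223.2)),two(M['top'],tb[2],M['side'],(265.7,221.4)))
c=np.zeros((600,800,3),np.uint8);a=vis['top'];c[:a.shape[0],:a.shape[1]]=a
b=cv2.resize(vis['side'],None,fx=.6,fy=.6);c[340:340+b.shape[0],:b.shape[1]]=b
v=cv2.resize(F['top'][200:234,225:272,::-1],None,fx=7,fy=7,interpolation=cv2.INTER_CUBIC).clip(0,255);c[340:340+v.shape[0],450:450+v.shape[1]]=cv2.convertScaleAbs(v,alpha=1.6)
cv2.imwrite('pics/m.png',c)
E
```

```text
top [330.9 249.8] [18.  12.1] 79.6
  ends [array([ 518., -215.]), array([ 525., -250.]), array([ 473., -260.]), array([ 466., -225.])]
top [355.5 244.5] [17.8 12.2] 80.1
  ends [array([ 535., -288.]), array([ 541., -324.]), array([ 490., -332.]), array([ 483., -297.])]
top [381.5 245.9] [31.6 12.3] 79.2
  ends [array([ 551., -361.]), array([ 558., -397.]), array([ 467., -413.]), array([ 460., -377.])]
side [256.  278.2] [17.1 26. ] 68.2
side [275.8 296.6] [18.1 28. ] 66.4
side [289.5 321.3] [19.5 48.1] 64.1
side [303.5 350.5] [ 3.8 51.1] 62.5
top dark [247.3 216. ] [32.4 21.3] 8.7
  z 16 [array([568.,  61.]), array([631.,  53.]), array([618., -42.]), array([555., -34.])] [592.8   9.1]
  z 50 [array([563.,  57.]), array([625.,  50.]), array([612., -43.]), array([550., -35.])] [587.2   7.1]
top dark [151.6 238.4] [62.5 96.7] 84.4
  z 16 [array([597., 454.]), array([631., 161.]), array([446., 135.]), array([411., 421.])] [520.5 290.8]
  z 50 [array([591., 441.]), array([624., 155.]), array([444., 130.]), array([410., 409.])] [516.6 281.9]
side dark [256.5 219.8] [24.7 26.6] 81.5
side dark [274.5 173.8] [43.8 19.8] 90.0
side dark [204.6 178.1] [56.5 76.1] 77.5
pin [ 498.2 -238.2   24.1] 5.6
pin [ 514.7 -311.1   24.3] 5.3
pin [ 496.6 -372.1   83.3] 11.9
pin [ 511.1 -388.2   24.1] 5.1
dots [array([618.2,  46.4]), array([581. ,  51.1]), array([607.4, -25.2]), array([569.3, -20.1])] [593.98361046  13.04564583  16.        ]
dot heights (array([571.64754408, -21.27079097,  22.63168224]), np.float64(6.803777586604143)) (array([608.96504292, -26.16215645,  22.24041575]), np.float64(5.539246196760269))
```

View pics/m.png

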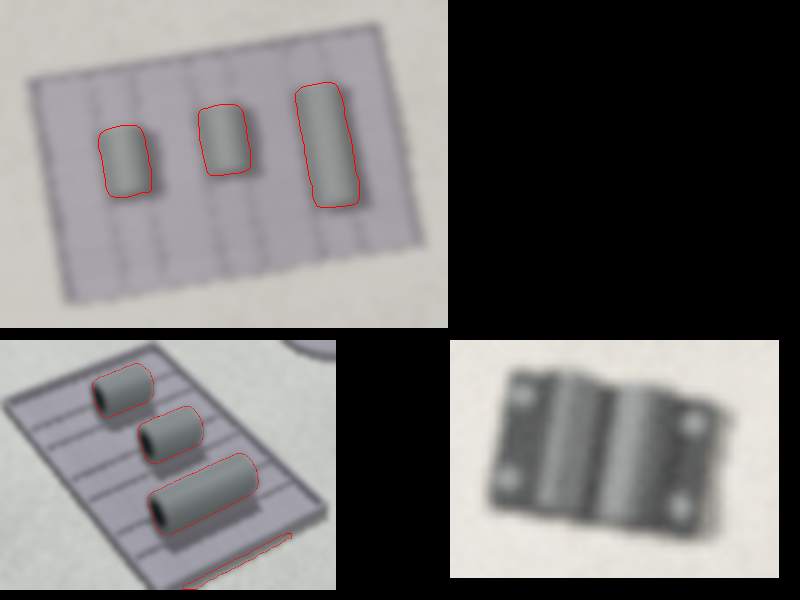

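The pins triangulate to z≈24, against a nominal 21, with a 5 mm skew between cameras that is mostly in x. Top-view positions for short a, short b and the long pin are (496,-238), (513,-311) and (509,-388), with lane yaw about 10°. The V-block centre is about (594,13) with yaw about -7.4°. Now I'll move.

```bash
cat > go.py <<'E'
# prints the tool-axis distance (slide units) and spin units from the measured pose to x y z yaw
import sys
from h import *
s=env.state();p=s['ee_pos'];yaw=s['ee_rot'][2];R=cv2.Rodrigues
x,y,z,w=map(float,sys.argv[1:5]);c,n=np.cos(np.radians(w if len(sys.argv)>5 else yaw)),np.sin(np.radians(w if len(sys.argv)>5 else yaw))
d=np.array([x,y,z])-p
print('t',s['time_s'],'pos',p.round(1),'rot',s['ee_rot'].round(1),'slide',(np.array([c*d[0]+n*d[1],n*d[0]-c*d[1],-d[2]])/30).round(2),'spin',round(-((w-yaw+180)%360-180)/8,2),'F',s['force'].round(1),'w',round(s['gripper_width'],1),'gf',round(s['gripper_force'],1))
E
python3 -m jog '{"jaw":[58,58,58,58,58,58,58,58,58,58],"slide":[[-1,-1,0],[-1,-1,0],[-1,-1,0],[-1,-1,0],[-1,-1,0],[-1,-1,0],[-1,-1,0],[-1,-1,0],[-1,-1,0],[-1,-1,0]],"spin":[0,0,0,0,0,0,0,0,0,0]}' 40
python3 go.py 496 -238 150 10
```

```text
time_s: 1.7
ee_pos: [390.9, 112.9, 214.3]
ee_rot: [180.0, 0.0, 153.8]
force: [1.3, 0.1, 0.7]
gripper_width: 58.2
gripper_force: 0.0
t 1.7 pos [390.9 112.9 214.3] rot [180.    0.  153.8] slide [-8.3  -8.95  2.14] spin 17.98 F [1.3 0.1 0.7] w 58.2 gf 0.0
```

```bash
python3 -m jog '{"jaw":[58,58,58,58,58,58,58,58,58,58],"slide":[[-0.9,-1,0],[-0.9,-1,0],[-0.9,-1,0],[-0.9,-1,0],[-0.9,-1,0],[-0.9,-1,0],[-0.9,-1,0],[-0.9,-1,0],[-0.9,-0.9,0],[0,0,0]],"spin":[0,0,0,0,0,0,0,0,0,1]}' >/dev/null
python3 -m jog '{"jaw":[58,58,58,58,58,58,58,58,58,58],"slide":[[0,0,0.2],[0,0,0.2],[0,0,0.2],[0,0,0.2],[0,0,0.2],[0,0,0.2],[0,0,0.2],[0,0,0.2],[0,0,0.2],[0,0,0.2]],"spin":[1,1,1,1,1,1,1,1,1,1]}' > /dev/null
python3 -m jog '{"jaw":[58,58,58,58,58,58,58,58],"slide":[[0,0,0.2],[0,0,0.2],[0,0,0.2],[0,0,0.2],[0,0,0.2],[0,0,0.2],[0,0,0.2],[0,0,0]],"spin":[1,1,1,1,1,1,1,0]}'
python3 go.py 496 -238 10 10
```

```text
time_s: 4.5
ee_pos: [490.4, -232.1, 111.2]
ee_rot: [-179.9, 0.1, 9.8]
force: [0.4, -0.1, -0.1]
gripper_width: 58.3
gripper_force: 0.0
t 4.5 pos [ 490.4 -232.1  111.2] rot [-1.799e+02  1.000e-01  9.800e+00] slide [0.15 0.23 3.37] spin -0.02 F [ 0.4 -0.1 -0.1] w 58.3 gf 0.0
```

```bash
python3 -m jog '{"jaw":[58,58,58,58,58,58,58],"slide":[[0.15,0.2,0.6],[0,0,0.6],[0,0,0.6],[0,0,0.6],[0,0,0.5],[0,0,0.4],[0,0,0]],"spin":[0,0,0,0,0,0,0]}' >/dev/null
python3 go.py 496 -238 10 10
python3 -m jog '{"jaw":[30,30,30,30,30],"slide":[[0,0,0],[0,0,0],[0,0,0],[0,0,0],[0,0,0]],"spin":[0,0,0,0,0]}' 25
python3 - <<'E'
from h import *
f=env.grab_frame('side');cv2.imwrite('pics/g1.png',cv2.resize(f[200:340,180:350,::-1],None,fx=3,fy=3,interpolation=cv2.INTER_CUBIC))
E
```

```text
t 5.2 pos [ 495.5 -237.    11.7] rot [-1.799e+02  1.000e-01  9.900e+00] slide [0.01 0.04 0.06] spin -0.01 F [-0.3 -0.3 -0.8] w 58.2 gf 0.0
time_s: 5.7
ee_pos: [496.8, -237.7, 13.7]
ee_rot: [180.0, -0.1, 9.8]
force: [-0.2, -0.6, 4.4]
gripper_width: 35.7
gripper_force: 25.0
```

View pics/g1.png

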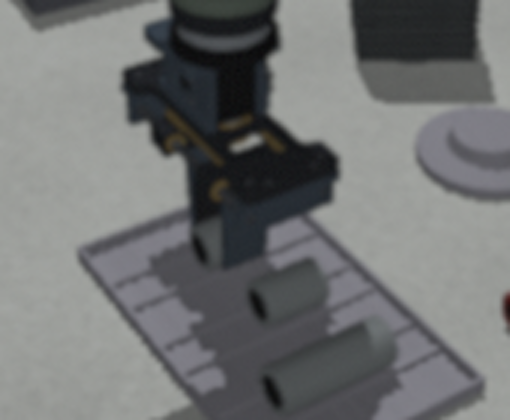

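The side view shows the fingers straddling the first short pin at crop (215,240), with the width at 35.7 mm, so it's gripped. The other two pins haven't been disturbed. Next I'll lift it, carry it and check the tote position.

```bash
python3 -m jog '{"jaw":[30,30,30,30,30],"slide":[[0,0,-0.5],[0,0,-0.9],[0,0,-1],[0,0,-1],[0,0,0]],"spin":[0,0,0,0,0]}'
python3 go.py 521 226 115 4
python3 - <<'E'
from meas import *
f=np.load('f0.npz')['top']
pc=[(105,212),(188,206),(193,265),(107,270)]
g=cv2.cvtColor(f.clip(0,255).astype(np.uint8),cv2.COLOR_RGB2GRAY)
print([plane(M['top'],*p,50)[:2].round() for p in pc],np.mean([plane(M['top'],*p,50) for p in pc],0).round())
c=[x for x in cnts(f.sum(2)<270,1000,1e5,(110,200,200,290))]
h=np.vstack(c);q=cv2.approxPolyDP(cv2.convexHull(h),6,True)[:,0]
print(q.tolist(),[plane(M['top'],*map(float,p),50)[:2].round().tolist() for p in q])
print('rib row profile',f[235:241,120:185].sum(2).mean(0).astype(int).tolist())
print('rib mid', [plane(M['top'],*p,10)[:2].round() for p in((151,212),(154,265))])
E
```

```text
time_s: 6.25
ee_pos: [498.6, -238.6, 118.4]
ee_rot: [179.7, -0.4, 9.8]
force: [0.0, -0.2, -1.9]
gripper_width: 35.1
gripper_force: 25.0
t 6.25 pos [ 498.6 -238.6  118.4] rot [179.7  -0.4   9.8] slide [  3.38 -15.13   0.11] spin 0.73 F [ 0.  -0.2 -1.9] w 35.1 gf 25.0
[array([591., 427.]), array([614., 181.]), array([443., 158.]), array([422., 408.])] [518. 293.  50.]
[[190, 209], [193, 264], [107, 270], [105, 213]] [[605.0, 174.0], [446.0, 158.0], [422.0, 408.0], [588.0, 427.0]]
rib row profile [221, 230, 229, 231, 229, 231, 231, 230, 230, 230, 229, 230, 231, 228, 231, 228, 230, 232, 229, 231, 231, 230, 228, 228, 228, 231, 228, 228, 229, 221, 200, 180, 195, 220, 227, 230, 228, 226, 229, 230, 228, 229, 230, 227, 228, 227, 228, 228, 228, 228, 227, 227, 228, 228, 229, 228, 230, 231, 229, 229, 232, 228, 231, 227, 229]
rib mid [array([601., 299.]), array([443., 281.])]
```

```bash
python3 -m jog '{"jaw":[30,30,30,30,30,30,30,30,30,30],"slide":[[0.2,-0.9,0],[0.2,-1,0],[0.2,-1,0],[0.2,-1,0],[0.2,-1,0],[0.2,-1,0],[0.2,-1,0],[0.2,-1,0],[0.2,-1,0],[0.2,-1,0]],"spin":[0,0,0,0,0,0,0,0,0,0]}' >/dev/null
python3 -m jog '{"jaw":[30,30,30,30,30,30,30],"slide":[[0.3,-1,0],[0.3,-1,0],[0.3,-1,0],[0.3,-1,0],[0.3,-0.9,0],[0,-0.4,0],[0,0,0]],"spin":[0,0,0,0,0,0.5,0]}' >/dev/null
python3 go.py 525 230 18 6
```

```text
t 7.95 pos [520.7 230.9 112.8] rot [180.    0.2   6. ] slide [0.14 0.04 3.16] spin -0.0 F [ 1.  -1.2 -3.2] w 35.4 gf 25.0
```

```bash
python3 -m jog '{"jaw":[30,30,30,30,30,30],"slide":[[0.1,0,0.6],[0,0,0.8],[0,0,0.8],[0,0,0.6],[0,0,0.3],[0,0,0]],"spin":[0,0,0,0,0,0]}'
python3 -m jog '{"jaw":[56,56,56,56,56,56,56],"slide":[[0,0,0],[0,0,0],[0,0,0],[0,0,-0.6],[0,0,-0.9],[0,0,-0.9],[0,0,-0.9]],"spin":[0,0,0,0,0,0,0]}'
python3 go.py 513 -311 115 10
```

```text
time_s: 8.55
ee_pos: [523.6, 228.8, 20.2]
ee_rot: [179.9, 0.2, 5.8]
force: [-0.3, -0.0, -2.8]
gripper_width: 35.4
gripper_force: 25.0
time_s: 9.25
ee_pos: [525.1, 230.2, 122.9]
ee_rot: [-180.0, -0.1, 5.8]
force: [1.4, 0.5, -0.9]
gripper_width: 55.7
gripper_force: 0.0
t 9.25 pos [525.1 230.2 122.9] rot [-1.8e+02 -1.0e-01  5.8e+00] slide [-2.24 17.91  0.26] spin -0.52 F [ 1.4  0.5 -0.9] w 55.7 gf 0.0
```

```bash
python3 -m jog '{"jaw":[58,58,58,58,58,58,58,58,58,58],"slide":[[-0.2,1,0],[-0.2,1,0],[-0.2,1,0],[-0.1,1,0],[-0.1,1,0],[-0.1,1,0],[-0.1,1,0],[-0.1,1,0],[-0.1,1,0],[-0.1,1,0]],"spin":[0,0,0,0,0,0,0,0,0,0]}' >/dev/null
python3 -m jog '{"jaw":[58,58,58,58,58,58,58,58,58,58],"slide":[[-0.1,1,0],[-0.1,1,0],[-0.1,1,0],[-0.1,1,0],[-0.1,1,0],[-0.1,1,0],[-0.1,1,0],[-0.1,0.9,0],[0,0,0],[0,0,0]],"spin":[0,0,0,0,0,0,0,0,-0.5,0]}' >/dev/null
python3 go.py 513 -311 13 10
```

```text
t 11.25 pos [ 516.8 -311.4  121.6] rot [ 1.8e+02 -1.0e-01  9.8e+00] slide [-0.12 -0.03  3.62] spin -0.03 F [-1.   0.3 -0.5] w 58.1 gf 0.0
```

```bash
python3 -m jog '{"jaw":[58,58,58,58,58,58,58],"slide":[[-0.1,0,0.7],[0,0,0.8],[0,0,0.8],[0,0,0.6],[0,0,0.4],[0,0,0.3],[0,0,0]],"spin":[0,0,0,0,0,0,0]}' 
python3 -m jog '{"jaw":[30,30,30,30],"slide":[[0,0,0],[0,0,0],[0,0,0],[0,0,0]],"spin":[0,0,0,0]}' 25
python3 -m jog '{"jaw":[30,30,30,30,30],"slide":[[0,0,-0.5],[0,0,-0.9],[0,0,-1],[0,0,-1],[0,0,0]],"spin":[0,0,0,0,0]}'
python3 go.py 513 354 115 6
```

```text
time_s: 11.95
ee_pos: [513.5, -310.5, 12.3]
ee_rot: [-179.9, 0.1, 9.8]
force: [-0.1, 0.3, -0.3]
gripper_width: 57.6
gripper_force: 0.0
time_s: 12.35
ee_pos: [514.3, -311.2, 13.7]
ee_rot: [180.0, -0.1, 9.8]
force: [-0.6, 1.2, 2.3]
gripper_width: 35.5
gripper_force: 25.0
time_s: 12.85
ee_pos: [516.2, -312.6, 119.1]
ee_rot: [179.7, -0.4, 9.8]
force: [1.2, -0.5, -1.7]
gripper_width: 35.3
gripper_force: 25.0
t 12.85 pos [ 516.2 -312.6  119.1] rot [179.7  -0.4   9.8] slide [  3.69 -21.91   0.14] spin 0.48 F [ 1.2 -0.5 -1.7] w 35.3 gf 25.0
```

```bash
python3 -m jog '{"jaw":[30,30,30,30,30,30,30,30,30,30],"slide":[[0.1,-1,0],[0.1,-1,0],[0.1,-1,0],[0.1,-1,0],[0.1,-1,0],[0.2,-1,0],[0.2,-1,0],[0.2,-1,0],[0.2,-1,0],[0.2,-1,0]],"spin":[0,0,0,0,0,0,0,0,0,0]}' >/dev/null
python3 -m jog '{"jaw":[30,30,30,30,30,30,30,30,30,30],"slide":[[0.2,-1,0],[0.2,-1,0],[0.2,-1,0],[0.2,-1,0],[0.2,-1,0],[0.2,-1,0],[0.2,-1,0],[0.2,-1,0],[0.2,-1,0],[0.2,-1,0]],"spin":[0,0,0,0,0,0,0,0,0,0]}' >/dev/null
python3 -m jog '{"jaw":[30,30,30,30],"slide":[[0.1,-1,0],[0.1,-0.9,0],[0,0,0],[0,0,0]],"spin":[0,0,0.5,0]}' >/dev/null
python3 go.py 513 354 18 6
```

```text
t 15.25 pos [509.9 355.4 112.9] rot [179.9   0.2   5.9] slide [0.1  0.06 3.16] spin -0.01 F [-0.5 -0.1 -2.5] w 35.6 gf 25.0
```

```bash
python3 -m jog '{"jaw":[30,30,30,30,30,30],"slide":[[0.1,0,0.6],[0,0,0.8],[0,0,0.8],[0,0,0.6],[0,0,0.3],[0,0,0]],"spin":[0,0,0,0,0,0]}'
python3 -m jog '{"jaw":[56,56,56,56,56,56,56],"slide":[[0,0,0],[0,0,0],[0,0,0],[0,0,-0.6],[0,0,-0.9],[0,0,-0.9],[0,0,-0.9]],"spin":[0,0,0,0,0,0,0]}'
python3 -m jog '{"jaw":[58,58,58,58,58,58,58,58,58,58],"slide":[[-0.2,1,0],[-0.2,1,0],[-0.2,1,0],[-0.2,1,0],[-0.1,1,0],[-0.1,1,0],[-0.1,1,0],[-0.1,1,0],[-0.1,1,0],[-0.1,1,0]],"spin":[0,0,0,0,0,0,0,0,0,0]}' >/dev/null
python3 go.py 509.5 -388 115 10
```

```text
time_s: 15.85
ee_pos: [513.0, 354.3, 20.1]
ee_rot: [179.9, 0.2, 5.8]
force: [0.8, -0.5, -2.0]
gripper_width: 35.8
gripper_force: 25.0
time_s: 16.55
ee_pos: [514.2, 355.7, 123.0]
ee_rot: [-180.0, -0.1, 5.8]
force: [-0.6, -1.0, 0.0]
gripper_width: 56.2
gripper_force: 0.0
t 17.55 pos [503.   51.7 122. ] rot [-1.8e+02 -1.0e-01  5.8e+00] slide [-1.28 14.6   0.23] spin -0.52 F [0.2 0.3 0. ] w 58.2 gf 0.0
```

```bash
python3 -m jog '{"jaw":[58,58,58,58,58,58,58,58,58,58],"slide":[[-0.1,1,0],[-0.1,1,0],[-0.1,1,0],[-0.1,1,0],[-0.1,1,0],[-0.1,1,0],[-0.1,1,0],[-0.1,1,0],[-0.1,1,0],[-0.1,1,0]],"spin":[0,0,0,0,0,0,0,0,0,0]}' >/dev/null
python3 -m jog '{"jaw":[58,58,58,58,58,58,58],"slide":[[-0.1,1,0],[-0.1,1,0],[-0.1,1,0],[0,1,0],[0,0.6,0],[0,0,0],[0,0,0]],"spin":[0,0,0,0,0,-0.5,0]}' >/dev/null
python3 go.py 509.5 -388 13 10
python3 - <<'E'
from h import *
a=env.grab_frame('top')[195:285,100:270,::-1];b=env.grab_frame('side')[140:250,150:310,::-1]
r=lambda i:cv2.resize(i,None,fx=3,fy=3,interpolation=cv2.INTER_CUBIC)
c=np.zeros((600,510,3),np.uint8);c[:270]=r(a);c[270:,:480]=r(b)
cv2.imwrite('pics/tote.png',cv2.convertScaleAbs(c,alpha=1.5))
E
```

```text
t 19.25 pos [ 508.5 -387.6  121.6] rot [ 1.8e+02 -1.0e-01  9.8e+00] slide [0.03 0.02 3.62] spin -0.03 F [0.  0.5 0.1] w 57.7 gf 0.0
```

View pics/tote.png

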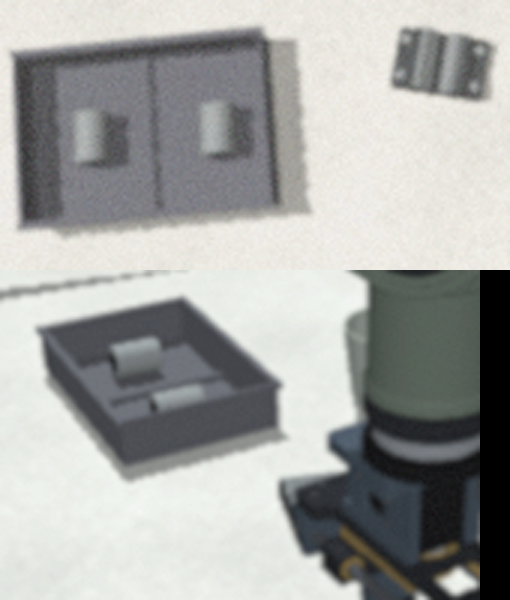

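Both short pins lie in the tote, one on each side of the rib, at crop (90,135) and (218,128), and the V-block is untouched. Next is the long pin.

```bash
python3 -m jog '{"jaw":[58,58,58,58,58,58,58],"slide":[[0,0,0.7],[0,0,0.8],[0,0,0.8],[0,0,0.6],[0,0,0.4],[0,0,0.2],[0,0,0]],"spin":[0,0,0,0,0,0,0]}' 
python3 -m jog '{"jaw":[58],"slide":[[0,0,0]],"spin":[0]}' 
python3 go.py 509.5 -388 14 10
```

```text
time_s: 20.05
ee_pos: [508.4, -386.5, 15.7]
ee_rot: [-180.0, 0.0, 9.8]
force: [0.4, 0.1, 1.0]
gripper_width: 58.1
gripper_force: 0.0
time_s: 20.15
ee_pos: [509.0, -387.2, 16.8]
ee_rot: [179.9, -0.1, 9.8]
force: [0.3, -0.5, 0.5]
gripper_width: 58.0
gripper_force: 0.0
t 20.15 pos [ 509.  -387.2   16.8] rot [ 1.799e+02 -1.000e-01  9.800e+00] slide [0.01 0.03 0.09] spin -0.02 F [ 0.3 -0.5  0.5] w 58.0 gf 0.0
```

```bash
python3 -m jog '{"jaw":[58,58,30,30,30,30,30],"slide":[[0,0,0.1],[0,0,0],[0,0,0],[0,0,0],[0,0,0],[0,0,0],[0,0,0]],"spin":[0,0,0,0,0,0,0]}' 55
python3 go.py 509.5 -388 14 10
python3 -m jog '{"jaw":[30,30,30,30,30],"slide":[[0,0,-0.4],[0,0,-0.8],[0,0,-1],[0,0,-1],[0,0,-0.2]],"spin":[0,0,0,0,0]}'
python3 go.py 594 13 120 -7.4
```

```text
time_s: 20.85
ee_pos: [508.4, -386.8, 13.0]
ee_rot: [-180.0, -0.0, 9.8]
force: [-0.7, 0.1, 1.2]
gripper_width: 35.2
gripper_force: 55.0
t 20.85 pos [ 508.4 -386.8   13. ] rot [-180.    -0.     9.8] slide [ 0.03  0.04 -0.03] spin -0.02 F [-0.7  0.1  1.2] w 35.2 gf 55.0
time_s: 21.35
ee_pos: [510.1, -388.2, 118.9]
ee_rot: [179.7, -0.3, 9.8]
force: [0.2, -0.7, -3.2]
gripper_width: 35.1
gripper_force: 55.0
t 21.35 pos [ 510.1 -388.2  118.9] rot [179.7  -0.3   9.8] slide [  5.04 -12.7   -0.04] spin 2.15 F [ 0.2 -0.7 -3.2] w 35.1 gf 55.0
```

```bash
python3 -m jog '{"jaw":[30,30,30,30,30,30,30,30,30,30],"slide":[[0.4,-0.8,0],[0.4,-1,0],[0.4,-1,0],[0.4,-1,0],[0.4,-1,0],[0.4,-1,0],[0.4,-1,0],[0.4,-1,0],[0.4,-1,0],[0.4,-1,0]],"spin":[0,0,0,0,0,0,0,0,0,0]}' >/dev/null
python3 -m jog '{"jaw":[30,30,30,30,30,30,30,30,30],"slide":[[0.4,-1,0],[0.4,-1,0],[0.2,-0.8,0],[0,-0.2,0],[0,0,0],[0,0,0],[0,0,0],[0,0,0],[0,0,0]],"spin":[0,0,0,0,0.7,0.7,0.7,0,0]}' >/dev/null
python3 go.py 594 13 70 -7.4
```

```text
t 23.25 pos [590.1  16.5 114.3] rot [ 1.8e+02  1.0e-01 -6.9e+00] slide [0.14 0.1  1.48] spin 0.06 F [ 0.1  0.8 -3.1] w 35.4 gf 55.0
```

```bash
python3 -m jog '{"jaw":[30,30,30,30,30,30],"slide":[[0.1,0.1,0.5],[0,0,0.6],[0,0,0.4],[0,0,0.2],[0,0,0],[0,0,0]],"spin":[0.1,0,0,0,0,0]}' >/dev/null
python3 go.py 594 13 50 -7.4
python3 - <<'E'
from meas import *
f=avg('side',4)[:,:,::-1];t=avg('top',2)[:,:,::-1]
a=cv2.resize(f[185:245,220:300],None,fx=7,fy=7,interpolation=cv2.INTER_CUBIC);b=cv2.resize(t[190:240,215:275],None,fx=3,fy=3,interpolation=cv2.INTER_CUBIC)
c=np.zeros((570,560,3));c[:420]=a;c[420:,:180]=b
cv2.imwrite('pics/v1.png',cv2.convertScaleAbs(c.clip(0,255),alpha=1.7))
E
python3 go.py 594 13 50 -7.4
```

```text
t 23.85 pos [593.7  13.8  64.4] rot [-1.8e+02 -1.0e-01 -7.8e+00] slide [0.01 0.02 0.48] spin -0.04 F [ 0.2 -0.1 -3.5] w 34.9 gf 55.0
t 24.15 pos [593.5  13.8  64.5] rot [-1.8e+02 -1.0e-01 -7.8e+00] slide [0.02 0.03 0.48] spin -0.05 F [-0.9  0.2 -3.7] w 35.3 gf 55.0
```

View pics/v1.png

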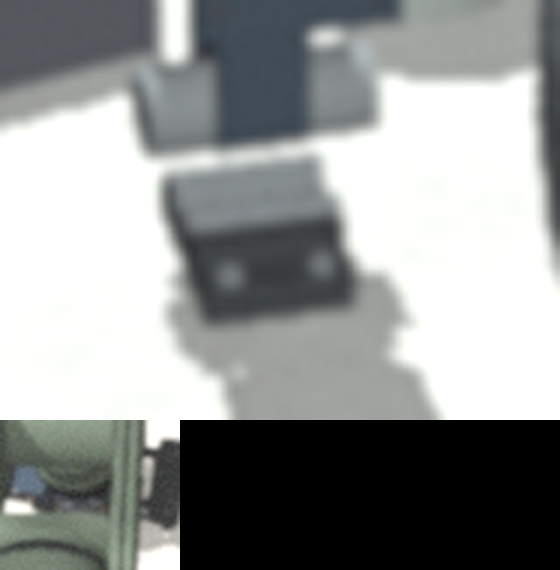

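The side view shows the pin above the V at crop centre (260,97) and the V mouth at (252,192). They look parallel and nearly centred. I'll check that by projection.

```bash
python3 - <<'E'
from h import *
m=env.camera_model('side')
P=np.array([[593.6,13.8,72.7],[594,13,36],[604,13,36],[594,23,36],[594,13,46]])
print(((proj(m,P)-[220,185]+.5)*7).round(1).tolist())
E
```

```text
[[239.1, 104.0], [242.1, 187.2], [266.1, 182.1], [232.8, 174.9], [241.7, 165.0]]
```

```bash
python3 - <<'E'
from meas import *
f=avg('side',8).sum(2);m=M['side'];np.save('v1.npy',f)
ax=np.array([np.cos(np.radians(-7.8)),np.sin(np.radians(-7.8)),0])
C=np.array([593.6,13.8,72.7]);a,b=proj(m,[C-60*ax,C+60*ax]);c0=proj(m,[C])[0]
off=np.array([2.0,-0.5])
g=cv2.GaussianBlur(f.astype(np.float32),(0,0),.6)
L=np.linspace(-.35,1.35,69);pts=a+off+L[:,None]*(b-a)
for k in(-2,0,2):
    v=cv2.remap(g,(pts[:,0]).astype(np.float32)[None],(pts[:,1]+k).astype(np.float32)[None],cv2.INTER_CUBIC)[0]
    print(k,v.astype(int).tolist())
print(a,b,np.linalg.norm(b-a)*1.7/68)
# dots
for q in((252.4,223.5),(265.5,222.1)):
    x,y=map(round,q);w=g[y-2:y+3,x-2:x+3];w=np.clip(w-np.median(w),0,None);yy,xx=np.mgrid[y-2:y+3,x-2:x+3]
    p=((w*xx).sum()/w.sum(),(w*yy).sum()/w.sum());print('dot',np.round(p,2),plane(m,*p,16).round(1))
E
```

```text
-2 [283, 288, 301, 308, 307, 312, 326, 337, 355, 372, 376, 372, 374, 392, 406, 418, 435, 430, 358, 244, 217, 255, 261, 250, 246, 246, 246, 247, 239, 205, 156, 132, 132, 133, 134, 134, 134, 134, 133, 134, 140, 168, 209, 237, 243, 242, 241, 250, 269, 293, 320, 336, 332, 317, 301, 288, 285, 285, 284, 283, 283, 283, 283, 283, 282, 283, 283, 283, 284]
0 [396, 399, 414, 427, 428, 427, 437, 446, 452, 458, 460, 459, 459, 460, 462, 462, 463, 450, 384, 263, 198, 229, 251, 250, 248, 248, 249, 250, 242, 208, 158, 133, 132, 133, 134, 134, 133, 134, 133, 133, 143, 174, 216, 242, 248, 246, 246, 247, 253, 271, 325, 399, 440, 437, 408, 375, 358, 347, 339, 332, 324, 318, 309, 302, 295, 293, 294, 303, 314]
2 [458, 455, 455, 457, 460, 462, 463, 463, 462, 463, 463, 464, 465, 465, 464, 462, 461, 452, 402, 293, 202, 206, 233, 240, 239, 240, 241, 242, 234, 201, 155, 132, 132, 134, 134, 134, 133, 133, 133, 133, 142, 173, 213, 237, 243, 242, 240, 240, 239, 252, 308, 398, 455, 470, 467, 462, 458, 455, 453, 451, 447, 443, 435, 428, 417, 408, 403, 414, 433]
[231.50337334 202.16489875] [275.33506753 196.61665991] 1.104536206262722
dot [252.39 223.97] [577.8 -15.6  16. ]
dot [266.26 221.67] [616.5 -19.1  16. ]
```

```bash
python3 - <<'E'
from meas import *
g=np.load('v1.npy').astype(np.float32);m=M['side']
ax=np.array([np.cos(np.radians(-7.8)),np.sin(np.radians(-7.8)),0])
C=np.array([593.6,13.8,72.7])+7*ax
for s in(-38,-33,30,34):
    p=proj(m,[C+s*ax])[0]
    # cylinder silhouette rows at this column: project section circle points
    th=np.radians(np.arange(0,360,3));n=np.cross([0,0,1],ax)
    q=proj(m,C+s*ax+18*(np.cos(th)[:,None]*n+np.sin(th)[:,None]*np.array([0,0,1])))
    r=np.arange(p[1]-11,p[1]+11,.5,dtype=np.float32)
    v=cv2.remap(g,np.full_like(r,p[0])[None],r[None],cv2.INTER_CUBIC)[0]
    print(s,p.round(1),'start',r[0].round(1),v.astype(int).tolist())
# predicted silhouette edges along column, from the axis-parallel tangent lines
    for k in(q[:,1].argmin(),q[:,1].argmax()):
        th0=th[k];e=proj(m,np.array([C+t*ax+18*(np.cos(th0)*n+np.sin(th0)*np.array([0,0,1])) for t in(-45,45)]))
        print('   edge row',(e[0,1]+(p[0]-e[0,0])*(e[1,1]-e[0,1])/(e[1,0]-e[0,0])).round(2))
E
```

```text
-38 [242.3 200.8] start 189.8 [304, 303, 303, 302, 301, 297, 291, 273, 253, 237, 232, 235, 246, 257, 263, 266, 265, 264, 263, 261, 259, 256, 252, 247, 243, 238, 235, 230, 225, 215, 206, 205, 213, 250, 295, 355, 396, 425, 425, 413, 391, 368, 353, 340]
   edge row 193.96
   edge row 207.65
-33 [244.1 200.6] start 189.6 [453, 454, 456, 456, 456, 443, 425, 385, 334, 279, 241, 220, 219, 228, 233, 239, 242, 245, 247, 248, 249, 249, 248, 246, 244, 241, 239, 234, 229, 223, 214, 215, 222, 252, 295, 345, 382, 394, 382, 341, 296, 246, 214, 191]
   edge row 193.73
   edge row 207.41
30 [267.1 197.7] start 186.7 [129, 145, 168, 218, 270, 326, 359, 363, 339, 295, 256, 226, 220, 222, 227, 233, 237, 241, 244, 246, 247, 247, 246, 245, 245, 244, 242, 238, 233, 226, 218, 221, 231, 268, 312, 371, 413, 449, 461, 464, 460, 455, 453, 452]
   edge row 190.91
   edge row 204.42
34 [268.5 197.5] start 186.5 [131, 137, 153, 180, 220, 259, 293, 306, 303, 284, 262, 244, 233, 231, 230, 233, 235, 238, 241, 243, 245, 246, 246, 246, 244, 242, 240, 237, 232, 227, 219, 220, 233, 263, 311, 362, 408, 438, 458, 463, 465, 462, 461, 461]
   edge row 190.73
   edge row 204.23
```

The side camera agrees with the tool pose, so the top camera is the biased one, by about +7 in x and +4 in y. I'll shift y by +3.6 mm and descend under force watch.

```bash
python3 -m jog '{"jaw":[30,30,30,30,30],"slide":[[0,-0.12,0],[0,0,0.3],[0,0,0.3],[0,0,0],[0,0,0]],"spin":[0,0,0,0,0]}' 60 >/dev/null
python3 go.py 594.5 17.4 38 -7.4
for i in 1 2 3; do python3 -m jog '{"jaw":[30,30,30],"slide":[[0,0,0.1],[0,0,0],[0,0,0]],"spin":[0,0,0]}' >/dev/null; python3 go.py 594.5 17.4 38 -7.4; done
```

```text
t 25.05 pos [593.3  17.4  45.2] rot [ 1.8e+02  1.0e-01 -7.8e+00] slide [ 0.04 -0.01  0.24] spin -0.05 F [ 0.8  0.2 -3.9] w 35.2 gf 60.0
t 25.35 pos [593.8  17.3  43.1] rot [-180.    -0.    -7.8] slide [ 0.02 -0.01  0.17] spin -0.05 F [-0.4 -0.3 -3.8] w 34.7 gf 60.0
t 25.65 pos [594.2  17.   40.2] rot [ 1.8e+02 -1.0e-01 -7.8e+00] slide [ 0.01 -0.01  0.07] spin -0.05 F [ 0.6 -2.2 -2.8] w 34.8 gf 60.0
t 25.95 pos [594.6  15.7  38.8] rot [179.9  -0.2  -7.7] slide [-0.01 -0.06  0.03] spin -0.04 F [-1.7 -6.2  6.7] w 34.9 gf 60.0
```

Contact is on the +y face first, with Fy at -6 N. I'll shift 1.8 mm toward -y and press a little more.

```bash
python3 -m jog '{"jaw":[30,30,30,30],"slide":[[0,0.06,0],[0,0,0],[0,0,0],[0,0,0]],"spin":[0,0,0,0]}' >/dev/null; python3 go.py 594.5 15.7 38 -7.4
python3 -m jog '{"jaw":[30,30,30,30],"slide":[[0,0,0.05],[0,0,0],[0,0,0],[0,0,0]],"spin":[0,0,0,0]}' >/dev/null; python3 go.py 594.5 15.7 38 -7.4; python3 -c "
from h import *
print(np.round(env.state()['torque'],2))"
```

```text
t 26.35 pos [594.3  14.9  37.9] rot [ 1.8e+02 -1.0e-01 -7.8e+00] slide [ 0.   -0.03 -0.  ] spin -0.05 F [-0.2 -5.   5.6] w 34.9 gf 60.0
t 26.75 pos [594.4  14.6  37.6] rot [179.9  -0.2  -7.8] slide [-0.   -0.04 -0.01] spin -0.04 F [-2.5 -6.4 13.1] w 35.1 gf 60.0
[-1.01  0.53 -0.14]
```

```bash
python3 -m jog '{"jaw":[30,30,30,30],"slide":[[0,0.05,0],[0,0,0],[0,0,0],[0,0,0]],"spin":[0,0,0,0]}' >/dev/null; python3 go.py 594.5 14 38 -7.4
python3 -m jog '{"jaw":[30,30,30,30],"slide":[[0,0,0],[0,0,0],[0,0,0],[0,0,0]],"spin":[0,0,0,0]}' >/dev/null; python3 go.py 594.5 14 38 -7.4; python3 -c "
from h import *
print(np.round(env.state()['torque'],2))"
```

```text
t 27.15 pos [594.4  14.5  37.5] rot [-179.9   -0.2   -7.8] slide [ 0.01  0.02 -0.02] spin -0.05 F [-2.3 -1.4 11.7] w 35.2 gf 60.0
t 27.55 pos [594.4  14.5  37.5] rot [-179.9   -0.2   -7.8] slide [ 0.01  0.02 -0.02] spin -0.05 F [-2.5 -1.3 12. ] w 34.9 gf 60.0
[-0.26  0.42 -0.26]
```

Both faces now carry the pin: y holds at 14.5, and z=37.5 matches the seat height. I'll trim the push and check the overhangs in the picture.

```bash
python3 -m jog '{"jaw":[30,30,30,30],"slide":[[-0.01,0.01,0.01],[0,0,0],[0,0,0],[0,0,0]],"spin":[0,0,0,0]}' >/dev/null; python3 go.py 594.5 14 38 -7.4
python3 - <<'E'
from meas import *
f=avg('side',6)[:,:,::-1]
np.save('v2.npy',f)
a=cv2.resize(f[190:240,225:295],None,fx=11,fy=11,interpolation=cv2.INTER_CUBIC)
cv2.imwrite('pics/v2.png',cv2.convertScaleAbs(a.clip(0,255),alpha=1.7))
m=M['side'];c,s=np.cos(np.radians(-7.4)),np.sin(np.radians(-7.4));R=np.array([[c,-s,0],[s,c,0],[0,0,1]])
for O in([601.4,14.3,0],[594,14.3,0]):
    P=np.array([[-45,0,45.5],[45,0,45.5],[-30,-15.5,36],[30,-15.5,36],[-30,-45,0],[30,-45,0],[-30,-45,16],[30,-45,16]])@R.T+O
    print(((proj(m,P)-[225,190]+.5)*11).round().tolist())
E
```

```text
t 27.95 pos [594.3  14.5  37.5] rot [-179.9   -0.2   -7.8] slide [ 0.01  0.02 -0.02] spin -0.05 F [-1.3 -0.4 12.6] w 35.2 gf 60.0
[[172.0, 222.0], [527.0, 174.0], [247.0, 279.0], [485.0, 246.0], [278.0, 468.0], [516.0, 432.0], [276.0, 412.0], [517.0, 377.0]]
[[143.0, 228.0], [500.0, 180.0], [218.0, 285.0], [457.0, 252.0], [249.0, 474.0], [489.0, 439.0], [247.0, 419.0], [489.0, 384.0]]
```

View pics/v2.png

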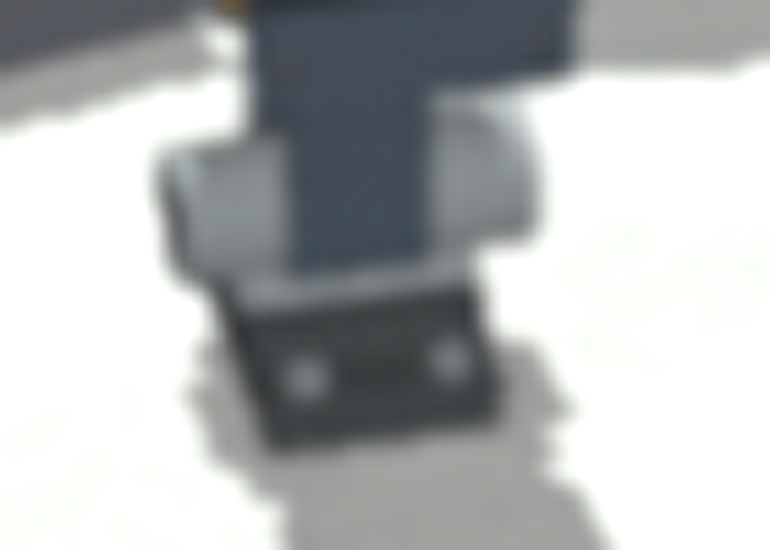

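The seated pin spans crop x from about 172 to 527 and the V-block is centred beneath it, within about 2 mm, with similar overhangs. I'll raise the push slightly and check it stays steady.

```bash
python3 -m jog '{"jaw":[30,30,30,30],"slide":[[0,0,0.02],[0,0,0],[0,0,0],[0,0,0]],"spin":[0,0,0,0]}' >/dev/null; python3 go.py 594.5 14 38 -7.4
python3 -m jog '{"jaw":[30,30,30,30,30,30,30,30,30,30],"slide":[[0,0,0],[0,0,0],[0,0,0],[0,0,0],[0,0,0],[0,0,0],[0,0,0],[0,0,0],[0,0,0],[0,0,0]],"spin":[0,0,0,0,0,0,0,0,0,0]}' >/dev/null; python3 go.py 594.5 14 38 -7.4
python3 - <<'E'
from h import *
f=env.grab_frame('top')[90:300,90:460,::-1]
cv2.imwrite('pics/end.png',cv2.convertScaleAbs(cv2.resize(f,None,fx=2,fy=2),alpha=1.5))
E
```

```text
t 28.65 pos [594.4  14.5  37.5] rot [-179.9   -0.2   -7.8] slide [ 0.01  0.02 -0.02] spin -0.05 F [-2.5 -1.  16.1] w 35.0 gf 60.0
t 29.65 pos [594.4  14.5  37.5] rot [-179.9   -0.2   -7.8] slide [ 0.01  0.02 -0.02] spin -0.05 F [-3.  -1.4 16.2] w 35.1 gf 60.0
```

View pics/end.png

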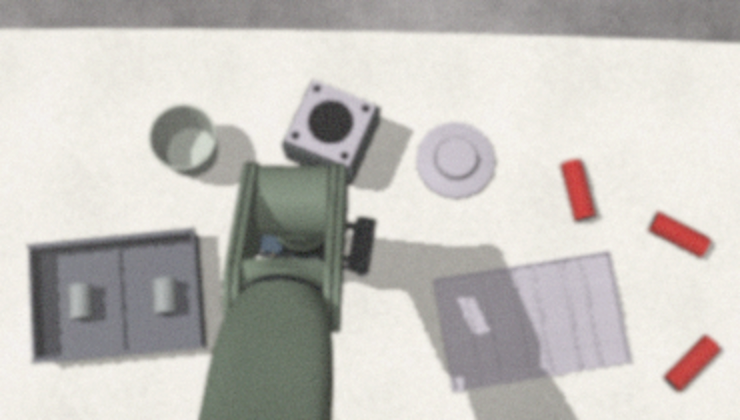

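Both shorts are in the tote at (80,300) and (163,296), the tray is empty, and the barrel at (330,122), the cover, the tub and the red pins haven't moved. I'll ease the push a touch and hand in.

```bash
python3 -m jog '{"jaw":[30,30,30,30,30,30],"slide":[[0,0,-0.01],[0,0,0],[0,0,0],[0,0,0],[0,0,0],[0,0,0]],"spin":[0,0,0,0,0,0]}' >/dev/null; python3 go.py 594.5 14 38 -7.4
python3 -c "
from h import *
f=env.state()['force'];print(f.round(1))
if 11<f[2]<17 and abs(f[1])<4: print(env.job_done())"
```

```text
t 30.3 pos [594.4  14.5  37.5] rot [-179.9   -0.2   -7.8] slide [ 0.01  0.02 -0.02] spin -0.05 F [-2.9 -0.1 15. ] w 34.7 gf 60.0
[-2.9 -0.1 15. ]
the job is handed in; nothing more can be done
None
```

The job is handed in at 30.3 s: both short pins are in the tote, and the long pin is seated in the V-block, centred to about 2 mm and held down at about 15 N with the gripper still closed on it.

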